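Weigh marbles onto the spring scale

ROBOT

A 6-joint arm with a two-finger parallel gripper is mounted at the origin on the work surface. World frame = base frame: x ahead of the robot, y to its left, z up, the work surface at z = 0. Lengths are in m, angles in rad, forces in N, time in s.
With the tool pointing down it reaches from about 0.2 to 0.875 m from the base axis. Payload 3.4 kg.
Tool frame: the origin (TCP) lies at the very end of the fingers, on their centre line; the grasp point (between the pads) lies 19 mm behind it; z points along the fingers, y is the line along which they close (so a half turn about z gives the same grasp; the last joint's range is limited). The gripper opens to 94 mm and grips with 3 to 60 N. Pads are 16 mm wide; open, the fingers measure 119 mm over their backs; the gripper's body (75 mm by 177 mm) begins 78 mm behind the grasp point.
Start: joints at [-1.375, 0.276, 1.505, -0, 1.361, -0.121], TCP at [0.179, -0.546, 0.205] pointing down, gripper open.
Joint ranges: [-2.89, 2.89], [-0.75, 2.08], [0.22, 2.7], [-1.18, 4.32], [0.11, 2.71], [-2.7, 2.7]. Speed limits (rad/s): [2.57, 2.57, 3.14, 3.14, 3.14, 3.14].

INTERFACE

Orientations are given as [roll, pitch, yaw] about the fixed x, y, z axes, in that order (R = Rz(yaw) Ry(pitch) Rx(roll)).
In Python, from plant import monitor, camera, camera_info, robot gives the robot as it stands.
- The arm moves only by the shell command python3 -m pendant 'ROWS' [OPENING] [FORCE]. ROWS is text: rows parted by semicolons, each of 6 numbers parted by spaces: the shift along the world's x, y, z in cm, then the turn, a rotation vector about the world's x, y, z in rad. In form: tx ty tz rx ry rz; .... A call has 1 to 20 rows; each row is the pose to reach, as a shift and turn from the pose commanded when the call began; what a row does not reach only later rows make up. A row lasts 1/12 s, in which the tool goes at most 41.7 mm and 7.16 degrees, less where a joint would pass 70% of its speed; a pose out of reach is approached as far as the arm can. A call with a gripper value outside its range is refused whole. OPENING is the finger opening in cm, from 0 to 9.4, set as the call begins (- or left out, the last holds). The fingers move at their own pace and stop on an object; FORCE is the grip in N (left out, the last holds). Time passes only in rows, so rows that repeat a pose let the fingers close. It gives the time, the measured TCP pose, the force, the opening and the grip force at its end, in the units of the state.
- monitor.get_state(): the state, without advancing time (a new reading comes with each control period).
- camera(name): name is "scene" or "top"; returns the picture (400x640x3 uint8, blue, green, red); there is no depth.
- camera_info(name): a dict with "camera_matrix" (3x3 intrinsics, pixels), "view" (4x4, takes a point from world to camera coordinates). Camera axes: x right, y up, looking along -z (the intrinsics and any distortion apply to the point x, -y, -z); pixel columns grow to the right and rows downward; lengths in m; the calibration is good to about 2 mm. A picture is of the moment at which its call begins. camera_info takes no time and is no camera call.
- robot.sign_off(): hands the job in; it is judged then, once.
The state is a dict: "clock": time; "joint_pos": joint angles; "dq": joint speeds; "tau": joint torques, N m; "tcp_pos": TCP position; "eef_rot": TCP orientation; "ft_force": force on the tool from outside, world axes, zero at the start; "wrist_torque": the same for the moment, N m; "opening": finger opening in m; "grasp_force": force on a finger pad.
Only numpy, scipy, OpenCV 4.12 (cv2) and the standard library are available. Lean on these libraries where they do the work, as an engineer would, in place of code of your own. Each camera call takes 0.05 s, during which the arm holds its last target. There are 200 camera calls.

TASK

Lift the green scoop of marbles out of its wooden caddy by the white bar and stand it on the cork mat, then take it by its black handle and pour marbles into the hanging pan until their weight alone brings the pan down onto its stop. Finally stand the scoop upright on the mat again and let go; every marble must end up in the pan or still in the scoop, nothing but marbles may push on the pan, and the calculator, pen pot and glue stick stay where they are.

Things in the scene. Friction and masses are not known exactly. Their poses are not given: they have to be found in the camera images.
- scoop: Green open scoop, 170 g, 86 mm wide, walls 3 mm thick, 45 mm high. Origin: centre of its flat underside (80 x 86 mm; floor 4 mm thick). +x is the pouring direction, z up. From the floor's front a full-width ramp climbs at 38 degrees to the lip at x = 78, z = 33 mm, between side walls. Level, it keeps its marbles; they roll out when it is pitched lip-down beyond about 38 degrees, nearly all by 60.
- scoop_bar: White carrying bar across the top of the scoop, part of it: 12 mm thick (scoop x), 12 mm high, 88 mm long (scoop y). Origin: its centre, at x = 0, z = 85 mm in the scoop's frame, near above the centre of mass; axes as the scoop's. About 50 mm of free space under it.
- scoop_handle: Black straight handle at the scoop's back, part of it: level bar along scoop x, 90 mm long, 16 mm wide (y), 22 mm high. Origin: its centre, at x = -85, z = 40 mm in the scoop's frame (29 mm free below it when the scoop stands); axes as the scoop's. In the caddy, wooden blocks 12 mm to either side leave no room for fingers.
- caddy: Fixed plywood caddy, 252 x 120 mm, walls up to z = 60 mm, with a pocket shaped to the scoop (about 7 mm clearance at its sides, floor at z = 8 mm). The scoop starts in it, with the same axes (x to the lip). Origin: on the desk under the scoop's place; the caddy spans x -152 to +100 mm, y -60 to +60 mm.
- mat: Round fixed cork mat on the desk, 180 mm in diameter, 3 mm thick. Origin: centre of its underside, on the desk.
- scale: Fixed spring scale: blue base, a disc of 170 mm diameter, 12 mm thick, with a tail to the column. Origin: on the desk straight under the pan's centre. +x points to the column, a 12 mm rod at x = 125 mm with a yellow spring housing (34 mm diameter) on top, up to z = 210 mm. A black rubber stop stands on the base under the pan.
- pan_floor (a point): Centre of the upper side of the floor of the round aluminium pan that the spring carries by an arm from the column; 74 mm above the desk unloaded, 49 mm on the stop. Pan: outer diameter 152 mm at the floor, 168 mm at the rim, 34 mm high from its underside, wall 3 mm, floor 4 mm thick.
- pan (a joint): How far the pan has sunk, in m: 0 = unloaded and up, 0.025 = resting on the hard stop. The spring has some preload (0.24 N), then 20 N/m; a load of about 75 g (0.74 N), 5 to 7 of the marbles, brings the pan down onto the stop.
- calculator: Black pocket calculator lying on the desk near the robot, 150 x 78 x 14 mm, origin under its centre. Bystander.
- pen_pot: White pot with pens, 76 mm diameter, pot 85 mm high, pens up to 145 mm. Origin: centre of its underside. Bystander.
- glue_stick: Standing white glue stick with orange cap, 27 mm diameter, 92 mm high. Origin: centre of its underside. Bystander.
- marble0_center (a point): Centre of a marble, 22 mm diameter, about 14 g (12 to 17 g). All eight start in the scoop.
- marble1_center (a point): Centre of another such marble.
- marble2_center (a point): Centre of another such marble.
- marble3_center (a point): Centre of another such marble.
- marble4_center (a point): Centre of another such marble.
- marble5_center (a point): Centre of another such marble.
- marble6_center (a point): Centre of another such marble.
- marble7_center (a point): Centre of another such marble.

How it is judged:
By the outcome, as a careful person would: the job done as asked, in the order asked, and still so for the second after the job is handed in, with the robot touching nothing.
It also fails if it takes over 72 s, if anything falls off the work surface, if the arm or the gripper's body presses on something with over 40 N, if the wrist force passes 120 N, or if a joint passes its speed limit or range.

## Working session

There is one attempt and no reset: what is moved stays moved. The work goes in short steps, Python scripts to look and compute and a shell command to move; the robot and the scene stay as the last step left them, time stands still between calls to the robot, and variables do not carry over. Pictures are saved under pics/ and viewed, at most 10 in all, crops included, and the job is handed in when it is done.

```bash
mkdir -p pics; ls
cat > h.py <<'E'
import numpy as np, cv2
from plant import monitor, camera, camera_info, robot
def cam(n):
    i=camera_info(n); return np.array(i["camera_matrix"]),np.array(i["view"]),i
def ray(n,u,v):
    K,V,i=cam(n); d=np.linalg.inv(K)@[u,v,1.]; d=np.array([d[0],-d[1],-d[2]])
    R=V[:3,:3]; return -R.T@V[:3,3], R.T@d
def onz(n,u,v,z):
    o,d=ray(n,u,v); return o+d*(z-o[2])/d[2]
def proj(n,p):
    K,V,i=cam(n); c=V[:3,:3]@np.array(p)+V[:3,3]; q=K@[c[0],-c[1],-c[2]]; return q[:2]/q[2]
E
python3 - <<'E'
from h import *
for n in("top","scene"):
    cv2.imwrite(f"pics/{n}0.png",camera(n)); print(camera_info(n))
print(monitor.get_state())
E
```

```text
pics
{'camera_matrix': array([[505.02188415,   0.        , 317.27474882],
       [  0.        , 505.02188415, 198.07382388],
       [  0.        ,   0.        ,   1.        ]]), 'view': array([[-0.02500948, -0.99963069, -0.01063039,  0.00904242],
       [ 0.99864962, -0.02546647,  0.04528138, -0.56474189],
       [-0.04553538, -0.00948357,  0.99891771, -1.24610692],
       [ 0.        ,  0.        ,  0.        ,  1.        ]])}
{'camera_matrix': array([[484.94446786,   0.        , 328.30822241],
       [  0.        , 484.94446786, 197.72682795],
       [  0.        ,   0.        ,   1.        ]]), 'view': array([[ 0.75772335,  0.65226368, -0.02018452, -0.41943877],
       [-0.4586853 ,  0.55433797,  0.69449061,  0.19018774],
       [ 0.46418005, -0.51697341,  0.71921859, -1.57236635],
       [ 0.        ,  0.        ,  0.        ,  1.        ]])}
{'clock': 0.1, 'joint_pos': array([-1.37502314e+00,  2.76533116e-01,  1.50597336e+00, -1.80525387e-05,
        1.36073120e+00, -1.20981817e-01]), 'dq': array([ 0.000567  , -0.00137658, -0.0034979 , -0.00040454,  0.00155967,
        0.00070415]), 'tau': array([ 2.09009959e-03, -4.05453408e+01, -2.37779832e+01,  7.02742254e-02,
        2.99133849e-02, -5.60472654e-05]), 'tcp_pos': array([ 0.17900243, -0.54589349,  0.2047037 ]), 'eef_rot': array([-3.13995753e+00, -1.81011758e-04,  3.16758630e-01]), 'ft_force': array([-0.19945287, -0.83588159,  0.8470566 ]), 'wrist_torque': array([-0.00499556, -0.03983908,  0.02170018]), 'grasp_force': 0.0, 'opening': 0.0938573147008856}
```

View pics/top0.png

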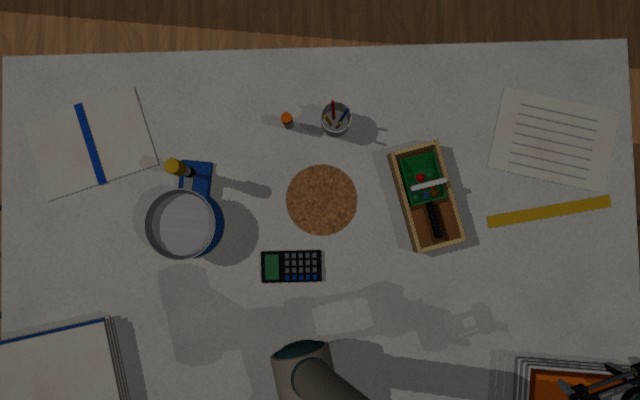

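View pics/scene0.png

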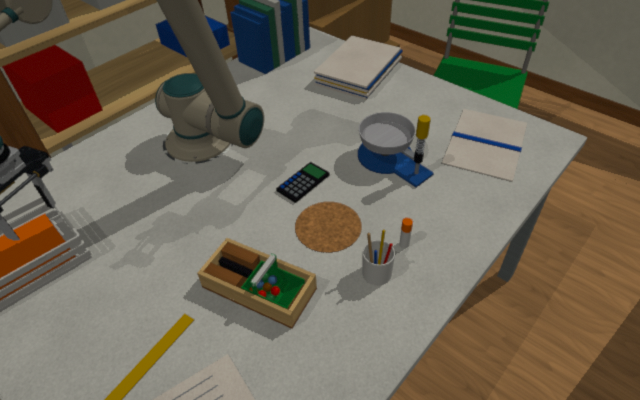

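The top view shows the caddy near pixel (426,197) with the white bar at (430,185), the mat at (321,200), the pan at (184,225), the pen pot at (336,118), the glue stick at (287,120) and the calculator at (291,266). The scoop's lip points up and slightly left in this view. The scene view agrees.

Run:
```python
from h import *
im=cv2.imread("pics/top0.png"); hsv=cv2.cvtColor(im,cv2.COLOR_BGR2HSV)
def big(m,x0,y0,x1,y1):
    k=np.zeros_like(m);k[y0:y1,x0:x1]=m[y0:y1,x0:x1]
    cs,_=cv2.findContours(k,0,1); return max(cs,key=cv2.contourArea)
# bar
m=cv2.inRange(hsv,(0,0,130),(179,70,255)); c=big(m,405,172,450,200)
r=cv2.minAreaRect(c); print("bar",r); box=cv2.boxPoints(r)
P=np.array([onz("top",*b,0.099)[:2] for b in box]); print(P.round(4),P.mean(0))
# mat
m=cv2.inRange(hsv,(5,80,50),(20,255,255)); c=big(m,275,150,370,245); e=cv2.fitEllipse(c); print("mat",e,onz("top",*e[0],0.003))
# caddy (wood)
m=cv2.inRange(hsv,(8,50,40),(30,255,255)); c=big(cv2.morphologyEx(m,3,np.ones((9,9))),375,125,480,265); r=cv2.minAreaRect(c); print("caddy",r)
P=np.array([onz("top",*b,0.06)[:2] for b in cv2.boxPoints(r)]);print(P.round(4),P.mean(0),np.linalg.norm(np.diff(P,axis=0),axis=1))
# housing
for n,b in(("top",(150,150,200,185)),):
    m=cv2.inRange(hsv,(22,120,80),(35,255,255)); c=big(m,*b); print("yel",cv2.minEnclosingCircle(c),cv2.boundingRect(c))
# blue base
m=cv2.inRange(hsv,(100,120,40),(125,255,255)); c=big(m,140,150,240,270); print("blue",cv2.boundingRect(c))
cr=im[130:280,130:260]; cr2=im[125:265,375:480]
cv2.imwrite("pics/c1.png",np.hstack([cv2.resize(cr,(520,600),interpolation=2)[:, :400],cv2.resize(cr2[:, :100],(400,560),interpolation=2)[:600].copy() if 0 else cv2.resize(cr2,(400,600))]))
```

```text
Traceback (most recent call last):
ValueError: max() iterable argument is empty
```

```bash
cat > m.py <<'E'
from h import *
im=cv2.imread("pics/top0.png"); hsv=cv2.cvtColor(im,cv2.COLOR_BGR2HSV)
def big(m,x0,y0,x1,y1):
    k=np.zeros_like(m);k[y0:y1,x0:x1]=m[y0:y1,x0:x1]
    cs,_=cv2.findContours(k,0,1); return max(cs,key=cv2.contourArea) if cs else None
if __name__=="__main__":
    for x,y in((430,185),(425,186),(321,200),(400,200),(175,166),(210,175),(184,190)): print((x,y),hsv[y,x])
    def quad(name,m,b,z):
        c=big(m,*b)
        if c is None: print(name,"none");return
        r=cv2.minAreaRect(c); P=np.array([onz("top",*q,z)[:2] for q in cv2.boxPoints(r)])
        print(name,r,"\n",P.round(4).tolist(),P.mean(0),np.linalg.norm(np.diff(P,axis=0),axis=1))
    quad("bar",cv2.inRange(hsv,(0,0,95),(179,75,255)),(408,172,450,200),0.099)
    quad("caddy",cv2.morphologyEx(cv2.inRange(hsv,(8,60,30),(30,255,255)),3,np.ones((9,9))),(375,125,480,265),.06)
    c=big(cv2.inRange(hsv,(5,80,30),(20,255,255)),275,150,370,245); e=cv2.fitEllipse(c); print("mat",e,onz("top",*e[0],0.003))
    c=big(cv2.inRange(hsv,(20,120,50),(35,255,255)),150,150,200,185); print("yel",None if c is None else (cv2.minEnclosingCircle(c),cv2.boundingRect(c)))
    a=cv2.resize(im[130:280,130:240],(400,545),interpolation=2); b=cv2.resize(im[125:265,375:478],(400,545),interpolation=2)
    cv2.imwrite("pics/c1.png",np.hstack([a,b]))
E
python3 m.py
```

```text
(430, 185) [ 13  16 110]
(425, 186) [ 20  13 114]
(321, 200) [ 15 147  97]
(400, 200) [ 16 114  65]
(175, 166) [ 23 222 101]
(210, 175) [105 238  46]
(184, 190) [30  5 50]
bar ((428.7353820800781, 183.9412078857422), (4.6081767082214355, 36.38034439086914), 75.96376037597656) 
 [[0.5831, -0.223], [0.6015, -0.3054], [0.591, -0.3076], [0.5727, -0.2253]] [ 0.58707762 -0.26533127] [0.08441696 0.01068844 0.08438114]
caddy ((426.0474853515625, 196.47573852539062), (105.83311462402344, 54.22404479980469), 74.21924591064453) 
 [[0.6671, -0.1726], [0.6995, -0.2991], [0.4535, -0.3587], [0.4216, -0.2335]] [ 0.56042939 -0.26598254] [0.13051659 0.25306258 0.12925265]
mat ((321.0908203125, 199.5388641357422), (69.68643188476562, 70.24494171142578), 95.87146759033203) [ 0.56131182 -0.01461832  0.003     ]
yel (((171.65383911132812, 165.55128479003906), 7.8095784187316895), (164, 158, 16, 16))
```

View pics/c1.png

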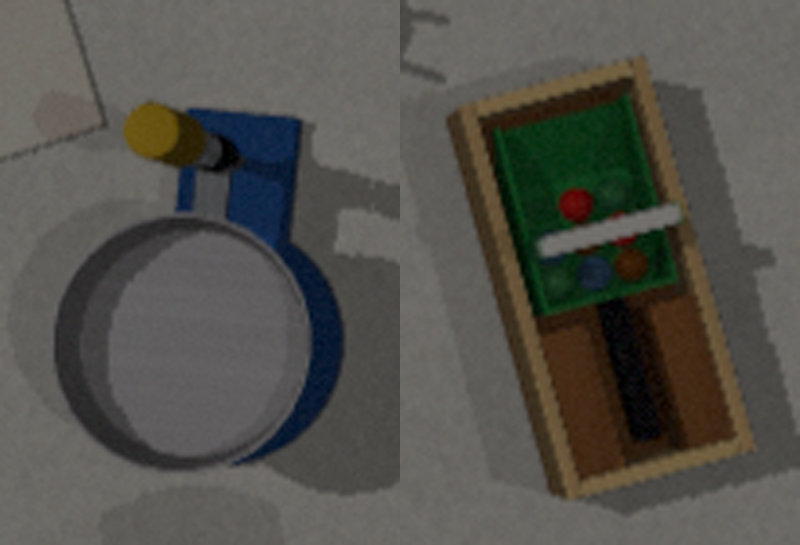

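The crop shows the pan rim circle centred near full-image pixel (180,224.5), the yellow housing top near (172,166), the bar from about (523,185) to (555,180) in crop-scaled terms, and the marbles behind and under the bar.

Run:
```python
from h import *
print("pan",onz("top",180.2,224.5,.104),"col",onz("top",171.8,166,.21))
print("pot",onz("top",336,118,.085),"glue",onz("top",287,119,.092),"calc",onz("top",291.5,266,.014))
# check bar & pan in scene image
print(proj("scene",[.587,-.265,.099]),proj("scene",onz("top",180.2,224.5,.104)))
im=cv2.imread("pics/scene0.png");h=cv2.cvtColor(im,cv2.COLOR_BGR2HSV)
m=cv2.inRange(h,(0,0,120),(179,60,255));k=np.zeros_like(m);k[250:292,245:282]=m[250:292,245:282]
cs,_=cv2.findContours(k,0,1);
for c in cs:
  if cv2.contourArea(c)>20: print(cv2.minAreaRect(c))
R=cv2.Rodrigues
```

```text
pan [0.50754222 0.31246116 0.104     ] col [0.63151726 0.29874865 0.21      ]
pot [ 0.74995261 -0.0549393   0.085     ] glue [0.7492837 0.0606191 0.092    ] calc [0.39800483 0.06280193 0.014     ]
[261.89682154 267.55965976] [385.14720165 128.63198026]
((267.2745056152344, 266.18072509765625), (23.469573974609375, 37.75257873535156), 13.13402271270752)
```

```bash
python3 -m pendant '0 0 6 0 0 0.12; 2 1 10 0 0 0.24; 5 3 10 0 0 0.36; 8 5 10 0 0 0.48; 11 7 10 0 0 0.6; 14 9 10 0 0 0.72; 17 11 10 0 0 0.84; 20 13 10 0 0 0.96; 23 16 10 0 0 1.08; 27 19 10 0 0 1.2; 31 22 8 0 0 1.32; 36 25 5 0 0 1.44; 40.8 28.1 2 0 0 1.48; 40.8 28.1 2 0 0 1.48; 40.8 28.1 2 0 0 1.48' 6 40
```

```text
clock: 1.35
tcp_pos: [0.589, -0.2622, 0.2226]
eef_rot: [-3.141, -0.003, 1.799]
ft_force: [-0.5, 0.5, -0.1]
opening: 0.0601
grasp_force: 0.0
```

```bash
python3 -m pendant '-0.2 -0.3 -3 0 0 0; -0.2 -0.3 -6 0 0 0; -0.2 -0.3 -9 0 0 0; -0.2 -0.3 -12 0 0 0; -0.2 -0.3 -14 0 0 0; -0.2 -0.3 -14.9 0 0 0; -0.2 -0.3 -14.9 0 0 0; -0.2 -0.3 -14.9 0 0 0' && python3 -m pendant '0 0 0 0 0 0; 0 0 0 0 0 0; 0 0 0 0 0 0; 0 0 0 0 0 0; 0 0 0 0 0 0; 0 0 0 0 0 0; 0 0 0 0 0 0; 0 0 0 0 0 0' 0 50 && python3 -m pendant '0 0 0.5 0 0 0; 0 0 1 0 0 0; 0 0 1.5 0 0 0; 0 0 2 0 0 0; 0 0 3 0 0 0; 0 0 4 0 0 0; 0 0 5.5 0 0 0; 0 0 7 0 0 0; 0 0 8.5 0 0 0; 0 0 9.5 0 0 0; 0 0 10 0 0 0; 0 0 10 0 0 0; 0 0 10 0 0 0; 0 0 10 0 0 0' && python3 -c "
from h import *
a=camera('top')[100:300,340:500];b=camera('scene')[150:350,180:340]
cv2.imwrite('pics/lift.png',np.hstack([cv2.resize(a,(400,500)),cv2.resize(b,(400,500))]))"
```

```text
clock: 2.02
tcp_pos: [0.5854, -0.2686, 0.0767]
eef_rot: [3.142, -0.0, 1.797]
ft_force: [-0.3, 0.1, 1.0]
opening: 0.06
grasp_force: 0.0
clock: 2.68
tcp_pos: [0.5862, -0.2686, 0.077]
eef_rot: [3.139, 0.001, 1.797]
ft_force: [-0.6, -0.2, -2.4]
opening: 0.0114
grasp_force: 50.0
clock: 3.85
tcp_pos: [0.5845, -0.2681, 0.1756]
eef_rot: [-3.14, -0.001, 1.797]
ft_force: [-0.2, 0.0, -2.4]
opening: 0.0114
grasp_force: 50.0
```

View pics/lift.png

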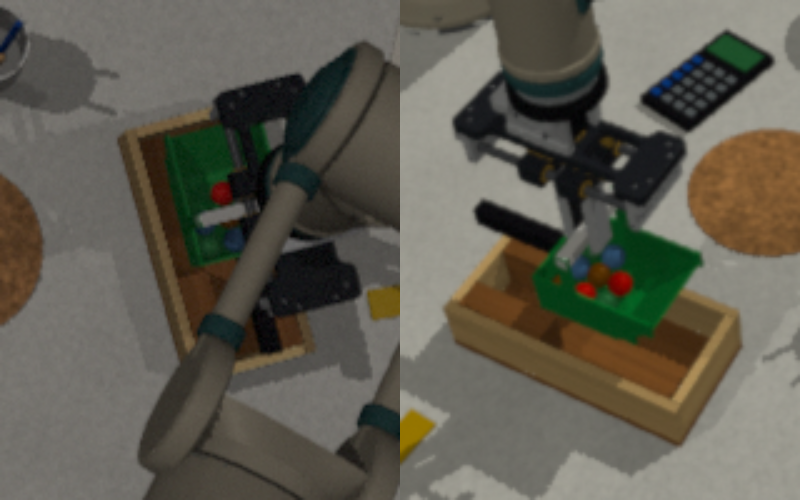

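The scoop hangs level from the bar above the caddy with its marbles inside. Next I carry it to the mat.

```bash
python3 -m pendant '0 0.4 0 0 0 0.03; -0.1 1.2 0 0 0 0.08; -0.2 2.4 0 0 0 0.14; -0.4 4 0 0 0 0.21; -0.6 5.6 0 0 0 0.29; -0.7 7.2 0 0 0 0.37; -0.9 8.8 0 0 0 0.46; -1 10.4 0 0 0 0.55; -1.1 12 0 0 0 0.64; -1.2 13.6 0 0 0 0.73; -1.4 15.2 0 0 0 0.82; -1.5 16.8 0 0 0 0.91; -1.6 18.4 0 0 0 1; -1.8 20 0 0 0 1.09; -2 21.5 0 0 0 1.17; -2.1 22.8 0 0 0 1.24; -2.2 23.9 0 0 0 1.29; -2.3 24.7 0 0 0 1.32; -2.3 25.2 0 0 0 1.34; -2.3 25.3 0 0 0 1.345' && python3 -m pendant '0 0 0 0 0 0; 0 0 -0.5 0 0 0; 0 0 -1.5 0 0 0; 0 0 -3 0 0 0; 0 0 -4.5 0 0 0; 0 0 -6 0 0 0; 0 0 -7.5 0 0 0; 0 0 -8.7 0 0 0; 0 0 -9.5 0 0 0; 0 0 -10 0 0 0; 0 0 -10.3 0 0 0; 0 0 -10.5 0 0 0; 0 0 -10.5 0 0 0; 0 0 -10.5 0 0 0'
```

```text
clock: 5.62
tcp_pos: [0.5619, -0.0145, 0.1763]
eef_rot: [3.141, -0.0, -3.14]
ft_force: [-0.5, 0.2, -2.9]
opening: 0.0114
grasp_force: 50.0
clock: 6.78
tcp_pos: [0.5627, -0.0156, 0.072]
eef_rot: [-3.141, 0.001, -3.141]
ft_force: [0.3, 0.3, -3.1]
opening: 0.0116
grasp_force: 50.0
```

```bash
python3 -m pendant '0 0 -0.2 0 0 0; 0 0 -0.2 0 0 0'; python3 -m pendant '0 0 -0.1 0 0 0; 0 0 -0.2 0 0 0; 0 0 -0.2 0 0 0'
```

```text
clock: 6.95
tcp_pos: [0.5631, -0.015, 0.0713]
eef_rot: [3.141, 0.003, -3.141]
ft_force: [-2.2, 2.2, 4.5]
opening: 0.0114
grasp_force: 50.0
clock: 7.2
tcp_pos: [0.5632, -0.0142, 0.0707]
eef_rot: [3.14, 0.004, 3.142]
ft_force: [-3.5, 3.9, 13.4]
opening: 0.0116
grasp_force: 50.0
```

```bash
python3 -m pendant '0 0 0.2 0 0 0; 0 0 0.25 0 0 0; 0 0 0.25 0 0 0; 0 0 0.25 0 0 0' - 3 && python3 -m pendant '0 0 0 0 0 0; 0 0 0 0 0 0; 0 0 0 0 0 0; 0 0 0 0 0 0; 0 0 0.5 0 0 0; 0 0 1.5 0 0 0; 0 0 3 0 0 0; 0 0 6 0 0 0; 0 0 9 0 0 0; 0 0 12 0 0 0' 5 && python3 -m pendant '0 -1 0 0 0 -0.12; 0 -2 0 0 0 -0.24; 0 -3 0 0 0 -0.36; 0 -4 0 0 0 -0.48; 0 -5 0 0 0 -0.6; 0 -6 0 0 0 -0.72; 0 -8 0 0 0 -0.84; 0 -10 0 0 0 -0.96; 0 -12 0 0 0 -1.08; 0 -13 0 0 0 -1.2; 0 -13 0 0 0 -1.32; 0 -13 0 0 0 -1.44; 0 -13 0 0 0 -1.571; 0 -13 0 0 0 -1.571' && python3 -m pendant '0 0 0 0.12 0 0; 0 0 0 0.24 0 0; 0 0 0 0.36 0 0; 0 0 0 0.45 0 0; 0 0 0 0.45 0 0; 0 0 0 0.45 0 0' && python3 -c "
from h import *
print(monitor.get_state()['joint_pos'].round(3))
A=camera('top');B=camera('scene');cv2.imwrite('pics/A.png',A);cv2.imwrite('pics/B.png',B)
a=A[140:300,240:400];b=B[120:320,230:430]
cv2.imwrite('pics/mat.png',np.hstack([cv2.resize(a,(400,400)),cv2.resize(b,(400,400))]))"
```

```text
clock: 7.53
tcp_pos: [0.5624, -0.0153, 0.0703]
eef_rot: [3.141, 0.001, -3.142]
ft_force: [-1.0, 0.9, 3.1]
opening: 0.0123
grasp_force: 3.0
clock: 8.37
tcp_pos: [0.562, -0.0154, 0.1921]
eef_rot: [3.142, 0.0, -3.141]
ft_force: [0.6, 0.2, 0.0]
opening: 0.0501
grasp_force: 0.0
clock: 9.53
tcp_pos: [0.5623, -0.1457, 0.191]
eef_rot: [3.14, 0.0, 1.568]
ft_force: [0.5, 0.7, 0.2]
opening: 0.0499
grasp_force: 0.0
clock: 10.03
tcp_pos: [0.5619, -0.1467, 0.1894]
eef_rot: [-3.141, -0.449, 1.57]
ft_force: [0.4, -0.6, -0.1]
opening: 0.0498
grasp_force: 0.0
[-0.62   0.412  1.434  0.361  1.569 -0.671]
```

View pics/mat.png

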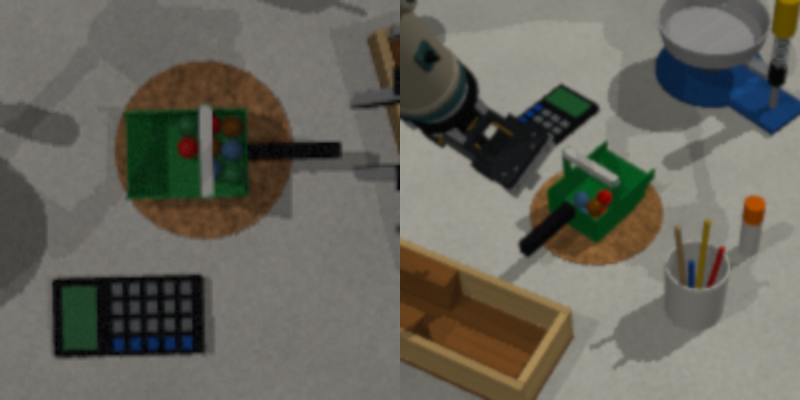

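The scoop stands upright on the mat: bar at about pixel (322,200) and handle running right from (340,200) to (376,200), aligned with the world y axis. All marbles are inside.

Run:
```python
from h import *
A=cv2.imread("pics/A.png");h=cv2.cvtColor(A,cv2.COLOR_BGR2HSV)
k=np.zeros(A.shape[:2],np.uint8);s=(slice(190,211),slice(338,382));k[s]=(h[s][...,2]<30)*255
c=max(cv2.findContours(k,0,1)[0],key=cv2.contourArea);r=cv2.minAreaRect(c);print("handle",r,onz("top",*r[0],.052))
k=np.zeros(A.shape[:2],np.uint8);s=(slice(178,222),slice(315,330));k[s]=((h[s][...,1]<60)&(h[s][...,2]>95))*255
c=max(cv2.findContours(k,0,1)[0],key=cv2.contourArea);r=cv2.minAreaRect(c);print("bar",r,onz("top",*r[0],.094))
```

```text
handle ((357.0, 200.0), (6.0, 36.0), 90.0) [ 0.55591073 -0.10129984  0.052     ]
bar ((322.2024230957031, 199.97802734375), (36.07613754272461, 4.591508865356445), 88.21009063720703) [ 0.55635515 -0.01736549  0.094     ]
```

```bash
python3 -m pendant '-0.2 1 -3 0 0 0; -0.5 2 -5.5 0 0 0; -0.5 2.7 -7.3 0 0 0; -0.5 3.7 -9.4 0 0 0; -0.5 4.8 -11.7 0 0 0; -0.5 5.8 -13.8 0 0 0; -0.5 6.5 -15.3 0 0 0; -0.5 7 -16.3 0 0 0; -0.5 7 -16.3 0 0 0; -0.5 7 -16.3 0 0 0' && python3 -m pendant '0 0 0 0 0 0; 0 0 0 0 0 0; 0 0 0 0 0 0; 0 0 0 0 0 0; 0 0 0 0 0 0; 0 0 0 0 0 0; 0 0 0 0 0 0' 0 20 && python3 -m pendant '0 0 0 0 0 0; 0 0 0 0 0 0; 0 0 0 0 0 0' - 60
```

```text
clock: 10.97
tcp_pos: [0.5574, -0.0744, 0.0278]
eef_rot: [3.14, -0.449, 1.574]
ft_force: [0.6, -0.6, 0.6]
opening: 0.0502
grasp_force: 0.0
clock: 11.55
tcp_pos: [0.5574, -0.0759, 0.0272]
eef_rot: [3.141, -0.45, 1.571]
ft_force: [0.1, -0.8, 1.1]
opening: 0.0158
grasp_force: 20.0
clock: 11.8
tcp_pos: [0.5575, -0.0759, 0.0273]
eef_rot: [3.141, -0.449, 1.571]
ft_force: [0.3, -1.6, 3.2]
opening: 0.0156
grasp_force: 60.0
```

```bash
python3 -m pendant '0 0 0.3 0 0 0; 0 0 0.7 0 0 0; 0 0 1.2 0 0 0; 0 0 2 0 0 0; 0 0 3 0 0 0; 0 0 4 0 0 0; 0 0 5.5 0 0 0; 0 0 7 0 0 0; 0 0 8.5 0 0 0; 0 0 10 0 0 0; 0 0 11.5 0 0 0; 0 0 13 0 0 0; 0 0 14 0 0 0; 0 0 14.7 0 0 0; 0 0 15 0 0 0; 0 0 15 0 0 0; 0 0 15 0 0 0' && python3 -c "
from h import *
print(monitor.get_state()['joint_pos'].round(3),monitor.get_state()['wrist_torque'])
A=camera('top');B=camera('scene')
a=A[140:300,220:380];b=B[70:270,230:430]
cv2.imwrite('pics/up.png',np.hstack([cv2.resize(a,(400,400)),cv2.resize(b,(400,400))]))"
```

```text
clock: 13.22
tcp_pos: [0.5568, -0.0753, 0.1766]
eef_rot: [-3.141, -0.45, 1.57]
ft_force: [0.4, -0.1, -2.8]
opening: 0.0156
grasp_force: 60.0
[-0.529  0.369  1.538  0.386  1.481 -0.612] [-0.60559869 -0.07120399  0.0187183 ]
```

View pics/up.png

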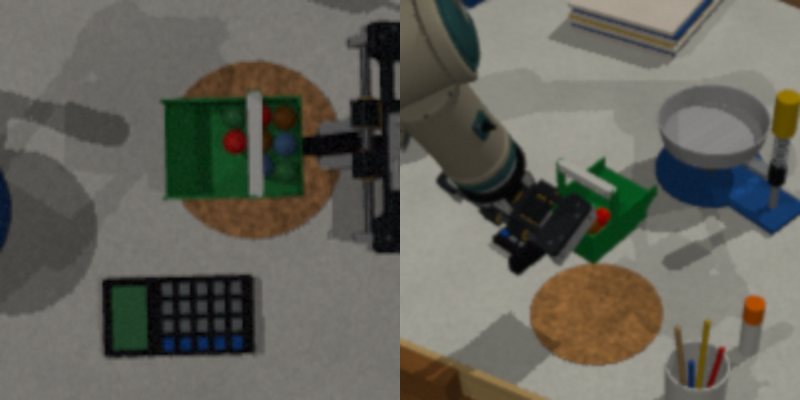

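The scoop hangs level from the handle with all its marbles, so I move towards the pan, partly pitched.

```bash
python3 -m pendant '-0.1 0.3 0.2 0 0 0; -0.3 0.9 0.6 0 0 0; -0.6 1.8 1.2 0 0 0; -0.9 3 1.8 0 0 0; -1.2 4.4 2.3 -0.02 0 0; -1.5 5.9 2.7 -0.04 0 0; -1.8 7.4 3 -0.07 0 0; -2.1 8.9 3.3 -0.1 0 0; -2.5 10.4 3.6 -0.13 0 0; -2.9 11.9 3.8 -0.16 0 0; -3.2 13.4 4 -0.19 0 0; -3.6 14.9 4.2 -0.22 0 0; -4 16.3 4.3 -0.25 0 0; -4.3 17.6 4.4 -0.28 0 0; -4.6 18.8 4.5 -0.31 0 0; -4.9 19.8 4.6 -0.34 0 0; -5 20.7 4.7 -0.37 0 0; -5.1 21.4 4.8 -0.4 0 0; -5.2 21.9 4.8 -0.42 0 0; -5.2 22.1 4.8 -0.44 0 0' && python3 -m pendant '0 0 0 0 0 0; 0 0 0 0 0 0' && python3 -c "
from h import *
print(monitor.get_state()['joint_pos'].round(3))
A=camera('top');B=camera('scene')
a=A[140:300,140:300];b=B[40:240,280:480]
cv2.imwrite('pics/pre.png',np.hstack([cv2.resize(a,(400,400)),cv2.resize(b,(400,400))]))"
```

```text
clock: 14.98
tcp_pos: [0.5033, 0.1477, 0.2257]
eef_rot: [-3.141, -0.011, 1.573]
ft_force: [0.2, 0.2, -3.3]
opening: 0.0157
grasp_force: 60.0
clock: 15.15
tcp_pos: [0.5043, 0.1463, 0.2252]
eef_rot: [-3.141, -0.01, 1.572]
ft_force: [0.5, 0.1, -2.8]
opening: 0.0158
grasp_force: 60.0
[0.142 0.188 1.575 0.011 1.377 0.139]
```

View pics/pre.png

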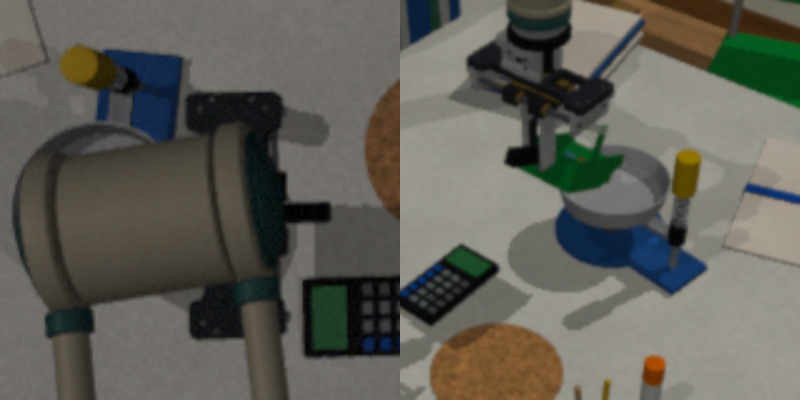

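The scoop, pitched about 25°, is over the near part of the pan, its lip inside the rim near crop position (610,170). The column and housing are well clear, so I lower and pour.

```bash
python3 -m pendant '0 0.1 -0.3 -0.01 0 0; 0 0.1 -0.8 -0.02 0 0; 0.1 0.2 -1.5 -0.04 0 0; 0.1 0.3 -2.2 -0.06 0 0; 0.1 0.4 -2.9 -0.07 0 0; 0.1 0.5 -3.4 -0.08 0 0; 0.1 0.5 -3.7 -0.087 0 0; 0.1 0.5 -3.9 -0.087 0 0; 0.1 0.5 -3.9 -0.087 0 0' && python3 -m pendant '0 0.2 0.4 -0.03 0 0; 0 0.4 0.8 -0.06 0 0; 0 0.6 1.1 -0.087 0 0; 0 0.8 1.4 -0.11 0 0; 0 0.9 1.6 -0.13 0 0; 0 1.1 1.8 -0.15 0 0; 0 1.25 2.1 -0.175 0 0; 0 1.4 2.3 -0.19 0 0; 0 1.55 2.45 -0.21 0 0; 0 1.7 2.6 -0.228 0 0; 0 1.85 2.8 -0.245 0 0; 0 2 3 -0.262 0 0; 0 2 3 -0.262 0 0; 0 2 3 -0.262 0 0; 0 2 3 -0.262 0 0; 0 2 3 -0.262 0 0' && python3 -c "
from h import *
A=camera('top');B=camera('scene')
a=A[140:300,140:300];b=B[40:240,280:480]
cv2.imwrite('pics/pour1.png',np.hstack([cv2.resize(a,(400,400)),cv2.resize(b,(400,400))]))"
```

```text
clock: 16.0
tcp_pos: [0.5058, 0.1507, 0.1854]
eef_rot: [-3.141, 0.077, 1.571]
ft_force: [-0.0, 0.0, -2.5]
opening: 0.0156
grasp_force: 60.0
clock: 17.33
tcp_pos: [0.5061, 0.1703, 0.2161]
eef_rot: [3.141, 0.339, 1.57]
ft_force: [-0.4, -0.8, -2.6]
opening: 0.0155
grasp_force: 60.0
```

View pics/pour1.png

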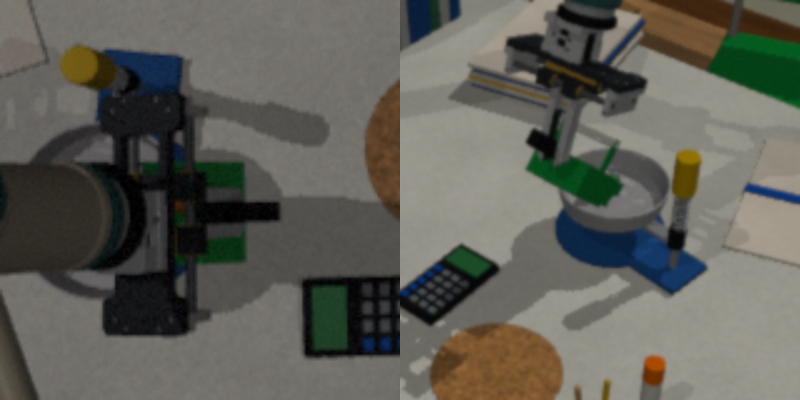

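At 45° the lip is over the pan, no marbles are in the pan yet and the pan is still up. I pitch further.

```bash
python3 -m pendant '0 0.15 0.2 -0.018 0 0; 0 0.3 0.4 -0.035 0 0; 0 0.5 0.6 -0.053 0 0; 0 0.65 0.75 -0.07 0 0; 0 0.8 0.9 -0.087 0 0; 0 1 1.05 -0.105 0 0; 0 1.2 1.2 -0.122 0 0; 0 1.2 1.2 -0.122 0 0; 0 1.2 1.2 -0.122 0 0; 0 1.2 1.2 -0.122 0 0; 0 1.2 1.2 -0.122 0 0; 0 1.2 1.2 -0.122 0 0' && python3 -m pendant '0 0.15 0.15 -0.018 0 0; 0 0.3 0.3 -0.035 0 0; 0 0.5 0.5 -0.053 0 0; 0 0.7 0.6 -0.07 0 0; 0 0.9 0.75 -0.087 0 0; 0 1.1 0.9 -0.105 0 0; 0 1.3 1.1 -0.122 0 0; 0 1.5 1.2 -0.14 0 0; 0 1.5 1.2 -0.14 0 0; 0 1.5 1.2 -0.14 0 0; 0 1.5 1.2 -0.14 0 0; 0 1.5 1.2 -0.14 0 0; 0 1.5 1.2 -0.14 0 0; 0 1.5 1.2 -0.14 0 0; 0 1.5 1.2 -0.14 0 0' && python3 -c "
from h import *
cv2.imwrite('pics/p2.png',camera('scene'))"
```

```text
clock: 18.43
tcp_pos: [0.5061, 0.1823, 0.2281]
eef_rot: [3.141, 0.461, 1.57]
ft_force: [-0.1, 0.2, -1.7]
opening: 0.0157
grasp_force: 60.0
clock: 19.68
tcp_pos: [0.5061, 0.1973, 0.2402]
eef_rot: [3.141, 0.601, 1.57]
ft_force: [0.7, 0.8, -1.6]
opening: 0.0158
grasp_force: 60.0
```

```bash
python3 -m pendant '0 0 0.5 0 0 0; 0 0 1.5 0.03 0 0; 0 0 3 0.08 0 0; 0 -0.5 4 0.15 0 0; 0 -1.5 4.5 0.23 0 0; 0 -2.5 4.5 0.31 0 0; 0 -3.5 4 0.4 0 0; 0 -5 3.5 0.49 0 0; 0 -6.5 3 0.58 0 0; 0 -8 2 0.67 0 0; 0 -9.5 1 0.76 0 0; 0 -11 0 0.85 0 0; 0 -12.5 -1 0.93 0 0; 0 -14 -2 0.99 0 0; 0 -15.5 -3 1.03 0 0; 0 -17 -3.5 1.047 0 0; 0 -18 -4 1.047 0 0; 0 -18.5 -4 1.047 0 0; 0 -18.5 -4 1.047 0 0' && python3 -c "
from h import *
A=camera('top');B=camera('scene')
cv2.imwrite('pics/A3.png',A)
a=A[130:290,140:340];b=B[40:240,260:460]
cv2.imwrite('pics/after.png',np.hstack([cv2.resize(a,(440,352)),cv2.resize(b,(352,352))]))"
```

```text
clock: 21.32
tcp_pos: [0.5066, 0.0115, 0.2007]
eef_rot: [3.14, -0.445, 1.571]
ft_force: [0.6, 0.8, -1.8]
opening: 0.0156
grasp_force: 60.0
```

View pics/after.png

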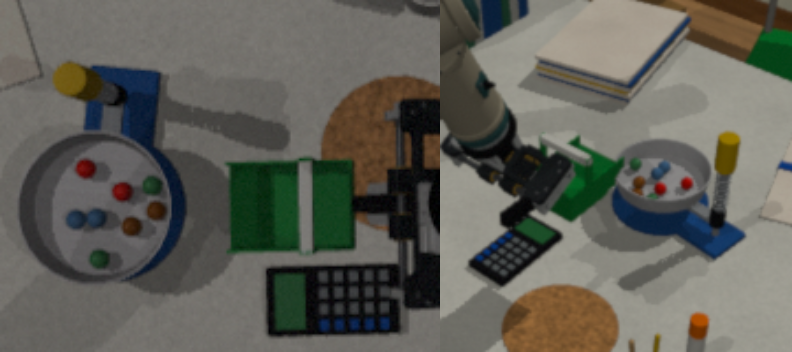

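All eight marbles lie in the pan, which has come down. The scoop is empty, with its bar at about full-image pixel (279,223). I check for pitch slip in the grip before placing.

Run:
```python
from h import *
t=np.array([.5066,.0115,.2007]);o=t+[0,.060,-.024]
A=cv2.imread("pics/A3.png");h=cv2.cvtColor(A,cv2.COLOR_BGR2HSV)
print("pred bar",proj("top",o+[0,0,.091]),"lip",proj("top",o+[0,.078,.033]),"backtop",proj("top",o+[0,-.04,.045]))
s=(slice(195,250),slice(272,285));k=np.zeros(A.shape[:2],np.uint8);k[s]=((h[s][...,1]<60)&(h[s][...,2]>100))*255
c=max(cv2.findContours(k,0,1)[0],key=cv2.contourArea);print("bar",cv2.minAreaRect(c))
g=cv2.inRange(h,(45,100,20),(85,255,255));g[:, :235]=0;g[:,310:]=0;g[246:]=0
print("green",cv2.boundingRect(g))
```

```text
pred bar [278.00587486 222.52030148] lip [243.36171808 223.36381806] backtop [299.21731898 221.97015582]
bar ((278.0, 226.5), (45.0, 12.0), 90.0)
green (243, 202, 58, 43)
```

```bash
python3 -m pendant '0.2 -0.3 -0.2 0 0 0; 0.6 -1 -0.6 0 0 0; 1.2 -2 -1.2 0 0 0; 1.9 -3.2 -2 0 0 0; 2.6 -4.4 -2.8 0 0 0; 3.3 -5.6 -3.6 0 0 0; 4 -6.8 -4.6 0 0 0; 4.6 -7.8 -5.6 0 0 0; 5 -8.4 -6.8 0 0 0; 5.1 -8.7 -8 0 0 0; 5.1 -8.7 -9.5 0 0 0; 5.1 -8.7 -11 0 0 0; 5.1 -8.7 -12.5 0 0 0; 5.1 -8.7 -13.7 0 0 0; 5.1 -8.7 -14.7 0 0 0; 5.1 -8.7 -15.5 0 0 0; 5.1 -8.7 -16 0 0 0; 5.1 -8.7 -16.3 0 0 0; 5.1 -8.7 -16.3 0 0 0; 5.1 -8.7 -16.3 0 0 0'
```

```text
clock: 23.08
tcp_pos: [0.5574, -0.0745, 0.0373]
eef_rot: [3.141, -0.446, 1.571]
ft_force: [0.1, 0.2, -1.0]
opening: 0.0155
grasp_force: 60.0
```

No slip. Now I lower it to contact.

```bash
python3 -m pendant '0 -0.1 -0.2 0 0 0; 0 -0.1 -0.5 0 0 0; 0 -0.1 -0.7 0 0 0; 0 -0.1 -0.9 0 0 0; 0 -0.1 -0.9 0 0 0; 0 -0.1 -0.9 0 0 0' && python3 -m pendant '0 0 -0.1 0 0 0; 0 0 -0.1 0 0 0'
```

```text
clock: 23.58
tcp_pos: [0.5571, -0.0754, 0.0279]
eef_rot: [-3.141, -0.446, 1.571]
ft_force: [0.3, 0.4, -1.5]
opening: 0.0158
grasp_force: 60.0
clock: 23.75
tcp_pos: [0.5573, -0.0755, 0.0274]
eef_rot: [3.141, -0.446, 1.571]
ft_force: [0.7, -1.4, 0.6]
opening: 0.0156
grasp_force: 60.0
```

Contact. I release in place, then back out along the tool axis.

```bash
python3 -m pendant '0 0 0 0 0 0; 0 0 0 0 0 0' - 5 && python3 -m pendant '0 0 0 0 0 0; 0 0 0 0 0 0; 0 0 0 0 0 0; 0 0 0 0 0 0; 0 -0.4 0.9 0 0 0; 0 -1.3 2.7 0 0 0; 0 -2.6 5.4 0 0 0; 0 -3.9 8.1 0 0 0; 0 -5.2 10.8 0 0 0; 0 -7 14 0 0 0; 0 -9 16 0 0 0; 0 -12 17 0 0 0; 0 -15 17 0 0 0; 0 -15 17 0 0 0; 0 -15 17 0 0 0' 5 && python3 -c "
from h import *
A=camera('top');B=camera('scene')
cv2.imwrite('pics/end.png',np.hstack([cv2.resize(A[90:290,140:400],(416,320)),cv2.resize(B[80:280,240:480],(384,320))]))"
```

```text
clock: 23.92
tcp_pos: [0.5573, -0.0755, 0.0273]
eef_rot: [3.141, -0.446, 1.571]
ft_force: [-0.7, -1.9, 0.9]
opening: 0.0159
grasp_force: 5.0
clock: 25.17
tcp_pos: [0.557, -0.227, 0.1972]
eef_rot: [3.141, -0.446, 1.569]
ft_force: [-0.3, 1.2, -1.6]
opening: 0.05
grasp_force: 0.0
```

View pics/end.png

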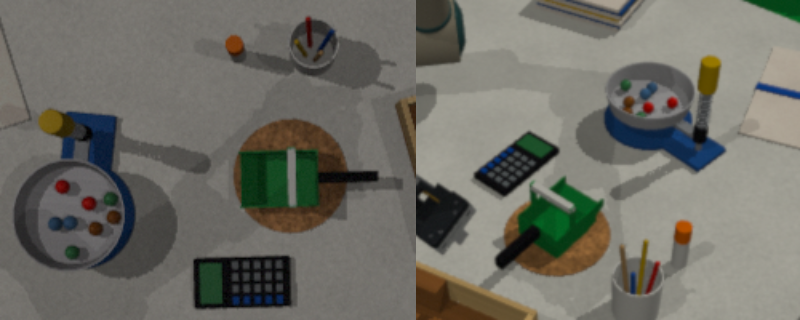

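The scoop stands upright on the mat (crop pixel (285,178)), all eight marbles are in the lowered pan, and the bystanders have not moved.

```bash
python3 -c "
from plant import robot
print(robot.sign_off())"
```

```text
the job is handed in; nothing more can be done
None
```

The job is done and handed in at about 25 s: all eight marbles are in the pan, which is down, the scoop stands upright and released on the mat, and the calculator, pen pot and glue stick show no movement in the last pictures.

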